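# Find the awning winder's free play and lock it in the middle

## Robot

A 6-joint arm with a two-finger parallel gripper is mounted at the origin on the work surface. World frame = base frame: x ahead of the robot, y to its left, z up, the work surface at z = 0. Lengths are in m, angles in degrees, forces in N, time in s.
With the tool pointing down it reaches from about 0.3 to 0.75 m from the base axis. Payload 8.5 kg.
Tool frame: the origin (TCP) lies on the centre line of the jaws, within the pads' length; the fingertips stand env.tips_ahead ahead of it and the grasp point (between the pads) lies 8 mm behind it (env.tips_ahead is the distance from the TCP to the fingertips, in m); z points along the fingers, y is the direction in which the jaws open and shut (so a half turn about z gives the same grasp; the last joint's range is limited). The gripper opens to 85 mm and grips with 20 to 120 N. Pads are 22 mm wide; open, the fingers measure 114 mm over their backs; the gripper's body (76 mm by 85 mm) begins 54 mm behind the grasp point. The pads swing forward as they close: fully open they stand 13 mm farther back than shut.
Start: joints at [-78.971, 21.807, 74.336, -0, 83.858, -12.336], TCP at [0.218, -0.505, 0.242] pointing down, gripper open.
Joint ranges: [-178.18, 178.18], [-50.72, 133.34], [12.68, 142.11], [-81.47, 261.47], [9.98, 163.14], [-165.26, 165.26]. Speed limits (degrees/s): [136.94, 136.94, 180, 180, 180, 180].

## Interface

Orientations are given as a 3x3 rotation matrix whose columns are the frame's x, y, z axes.
In Python, from rig import env gives the robot as it stands.
- The arm moves only by the tool servo_tool, never from a script. Its argument "commands" is a list of rows, each an object with "linear": the shift along the tool's x, y, z in mm, a list of three; "angular": the turn, a rotation vector about the tool's x, y, z in degrees, a list of three; "gripper": the opening, from -1 (shut) to 1 (fully open). In form: [{"linear": [x, y, z], "angular": [rx, ry, rz], "gripper": gripper}, ...]. A call has 1 to 20 rows; each row is the pose to reach, as a shift and turn from the pose commanded when the call began, along the tool's axes at that moment; what a row does not reach only later rows make up. A row lasts 1/10 s, in which the tool goes at most 50 mm and 8.59 degrees, less where a joint would pass 70% of its speed; a pose out of reach is approached as far as the arm can. A call with a gripper value outside its range is refused whole. The fingers move at their own pace and stop on an object; "force" is the grip in N (left out, the last holds). Time passes only in rows, so rows that repeat a pose let the fingers close. It gives the time, the measured TCP pose, the force and the opening at its end, in the units of the state.
- env.observe(): the state, without advancing time (a new reading comes with each control period).
- env.get_image(name): name is "scene" or "top"; returns a dict with "frame" (384x512x3 uint8, blue, green, red), "fx", "fy", "cx", "cy" (pixels), "k1" (the pictures are not rectified: a ray, as slopes to the right and down, at radius r is drawn at 1 + k1 r^2 times it, then the intrinsics apply), "cam_to_world" (4x4, takes a point from camera to world coordinates). Camera axes: x right, y up, looking along -z (the intrinsics and any distortion apply to the point x, -y, -z); pixel columns grow to the right and rows downward; lengths in m; the calibration is good to about 2 mm. A picture is of the moment at which its call begins. There is no depth.
- env.close_job(): hands the job in, once; it reports no verdict.
Trained networks look in a picture, given as the dict that the camera call returned (one of the last four; its "shot" number tells which), for a name from the list of things; names that differ only in an ending like _2 or _b are one class to them, and where a whole thing is asked for, a point or a joint stands for the part that bears it (a point fixed in the world has none). Each returns a list of dicts, best first, with "confidence" (0 to 1); they miss things now and then, are a little off and sometimes report something else, mostly with a low value. They report only what shows in the picture. A call takes as long as a camera call.
- env.trace(picture, query): "pixels" (384x512 bool, what is visible of it) and "extent" ([left, top, right, bottom] in pixels, round what is visible of it).
The state is a dict: "time_s": time; "q": joint angles; "qvel": joint speeds; "joint_efforts": joint torques, N m; "position": TCP position; "tool_rot": TCP orientation; "ft_force": force on the tool from outside, world axes, zero at the start; "wrist_torque": the same for the moment, N m; "grip_width": finger opening in m.
Only numpy, scipy, OpenCV 4.12 (cv2) and the standard library are available. Lean on these libraries where they do the work, as an engineer would, in place of code of your own. Each camera call takes 0.05 s, during which the arm holds its last target.

## Task

Lock the awning winder on the egg stall's counter for the night. Rock its handwheel gently to feel the free play in the gears: first counter-clockwise (seen from above) until the gear resists, then clockwise until it resists, pausing a moment against each end and never forcing the gears; then rest the wheel in the middle between the two ends and press the lock pin on the wheel fully down, where it stays. Let go, and leave everything else on the counter where it is.

Things in the scene. Friction and masses are not known exactly. Their poses are not given: they have to be found in the camera images.
- gearbox: Grey awning-winder gear unit bolted to the counter: base plate 300 x 300 x 12 mm, square housing 190 mm wide up to 60 mm, round collar of 200 mm diameter up to 85 mm. Origin under its centre on the counter; its z axis is the handwheel's axis; its front (-x) roughly faces the robot. The gear hidden inside stands anywhere within 0.2 rad of its heading and sets where the free play lies.
- handwheel: Aluminium handwheel, 220 mm diameter, on the gearbox's upright axis. Origin on that axis at the disc's underside, 88 mm above the counter; disc top at 100 mm, hub (28 mm radius) at 110 mm, shaft end at 117 mm. Its frame turns with it: grip along its -x, lock pin along +x. It starts within 0.15 rad of the gearbox's heading and anywhere in the free play, which is about 0.8 rad from end to end.
- wheel_hub (a point): Point on the wheel's axis, 110 mm above the counter. How the wheel feels: about 1 N of friction at the grip in the free play, where it stays if let go; past an end the gear resists like a spring, 1.3 N more at the grip per mm of its travel, alike on both sides. Lean on each end with 6 to 10 N at the grip for half a second (3 N is too faint); over 25 N at the grip forces the gears.
- grip (a point): Point on the axis of the handwheel's upright black grip, 35 mm above the disc's top (135 mm above the counter) and 92 mm from the wheel's axis. The grip is a round post of 26 mm diameter, 58 mm high (from the disc's top at 100 mm to 158 mm above the counter), slightly flared at its foot.
- pin_top (a point): Centre of the top face of the steel lock pin's round button (26 mm diameter, 10 mm thick), on the wheel 70 mm from its axis, opposite the grip. Up, it stands 132 mm above the counter; fully down, 119 mm.
- lock_pin (a joint): How far the lock pin is pressed down, m: 0 up, 0.013 fully down. Friction about 2.5 N; it stays where it is left. It goes down only while the wheel is within about 0.04 rad of the middle of the free play; otherwise it stops on the gear after 4 mm and must not be forced with more than 30 N.
- egg_tray: Bystander: small square cardboard tray of eggs, 200 mm wide, origin under its centre.
- drink_bottle: Bystander: green glass bottle, 60 mm diameter, 190 mm high, origin under its centre.
- bowl: Bystander: red plastic bowl, 170 mm diameter, 65 mm high, origin under its centre.
- oil_bottle: Bystander: small white oil bottle, 34 mm diameter, 65 mm high, standing on the gear unit's base plate, origin under its centre.
- spanner: Bystander: steel spanner, 150 mm long, lying on the gear unit's base plate.
- mug: Bystander: white mug, 74 mm diameter, 85 mm high, origin under its centre.

How it is judged:
By the outcome, as a careful person would: the job done as asked, in the order asked, and still so for the second after the job is handed in, with the robot touching nothing.
It also fails if it takes over 64 s, if anything falls off the work surface, if the arm or the gripper's body presses on something with over 40 N, if the wrist force passes 120 N, or if a joint passes its speed limit or range.

## Working session

There is one attempt and no reset: what is moved stays moved. The work goes in short steps, Python scripts to look and compute and a tool call to move; the robot and the scene stay as the last step left them, time stands still between calls to the robot, and variables do not carry over. Pictures are saved under pics/ and viewed, and the job is handed in when it is done.

Besides the shell and the picture viewer there is one more tool, called after "Call:" as a command line: name --argument value ..., lists and objects as JSON in quotes. servo_tool: Moves the arm, as the interface text tells. Its arguments: {"type":"object","properties":{"commands":{"type":"array","items":{"type":"object","properties":{"linear":{"type":"array","items":{"type":"number"}},"angular":{"type":"array","items":{"type":"number"}},"gripper":{"type":"number"}}}},"force":{"type":"number"}},"required":["commands"]}

```bash
mkdir -p pics; ls; python3 - <<'E'
from rig import env
import cv2
s=env.observe()
for k,v in s.items(): print(k,v)
print(env.tips_ahead)
for n in ("scene","top"):
    p=env.get_image(n); cv2.imwrite(f"pics/{n}0.png",p["frame"])
    print(n,p["fx"],p["fy"],p["cx"],p["cy"],p["k1"],p["cam_to_world"])
    for q in ("handwheel","grip","lock_pin","gearbox","oil_bottle","spanner"):
        for r in env.trace(p,q)[:2]: print(q,r["confidence"],r["extent"])
E
```

```text
pics
time_s 0.0
q [-7.89712013e+01  2.18422647e+01  7.43861473e+01 -1.29471113e-03
  8.38551717e+01 -1.23356298e+01]
qvel [-0.09145995 -0.02185823 -0.00451151 -0.15594422  0.02572492  0.02531551]
joint_efforts [ 1.12267942e-03 -4.48465025e+01 -2.31277120e+01 -1.25190668e-04
  4.78859787e-03 -2.10897190e-05]
position [ 0.21805853 -0.5046293   0.2416916 ]
tool_rot [[ 9.18000092e-01  3.96580056e-01 -3.01125862e-04]
 [ 3.96580065e-01 -9.17999027e-01  1.42756870e-03]
 [ 2.89712026e-04 -1.42992871e-03 -9.99998936e-01]]
ft_force [-0.04931459  0.07287567  0.04534909]
wrist_torque [ 0.00749709 -0.02668124  0.02543569]
grip_width 0.0851296276037158
0.011
scene 354.07282249845184 354.07282249845184 254.1334065411684 195.37622683758397 0.000100133036327186 [[-0.84276135 -0.38987795  0.37114485  0.90449638]
 [ 0.53828304 -0.61317382  0.57816021  0.5127186 ]
 [ 0.00216439  0.68703206  0.72662388  0.76308244]
 [ 0.          0.          0.          1.        ]]
grip 0.65 [215.6, 170.5, 305.6, 250.5]
lock_pin 0.61 [232.8, 210.8, 245.9, 226.6]
gearbox 0.59 [177.6, 181.5, 338.7, 309.4]
gearbox 0.45 [262.8, 329.6, 301.1, 384.0]
oil_bottle 0.68 [284.8, 248.6, 297.6, 271.7]
spanner 0.39 [203.7, 209.5, 218.0, 214.3]
top 377.7281197153495 377.7281197153495 259.22823593230726 191.93942067320157 -0.09838299714756675 [[ 2.73692514e-03  9.97942865e-01 -6.40511354e-02  5.24362291e-01]
 [-9.99995628e-01  2.80302645e-03  9.42170258e-04  6.47207454e-04]
 [ 1.11976911e-03  6.40482767e-02  9.97946173e-01  1.03491856e+00]
 [ 0.00000000e+00  0.00000000e+00  0.00000000e+00  1.00000000e+00]]
handwheel 0.96 [203.3, 147.6, 288.3, 234.8]
handwheel 0.72 [233.0, 156.7, 245.3, 170.1]
grip 0.64 [201.7, 149.0, 291.3, 236.2]
lock_pin 0.47 [235.1, 156.7, 241.7, 170.2]
gearbox 0.65 [187.3, 133.4, 311.5, 257.8]
oil_bottle 0.56 [191.9, 191.5, 201.8, 206.2]
spanner 0.45 [187.4, 135.3, 311.1, 257.7]
spanner 0.34 [234.7, 158.6, 241.8, 167.8]
```

```bash
python3 - <<'E'
import cv2
a=cv2.imread("pics/scene0.png");b=cv2.imread("pics/top0.png")
cv2.imwrite("pics/s1.png",cv2.resize(a[150:330,160:400],None,fx=3.3,fy=3.3,interpolation=2)[:600,:800])
cv2.imwrite("pics/t1.png",cv2.resize(b[110:275,170:330],None,fx=3.6,fy=3.6,interpolation=2))
E
```

```text
(no output)
```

View pics/scene0.png

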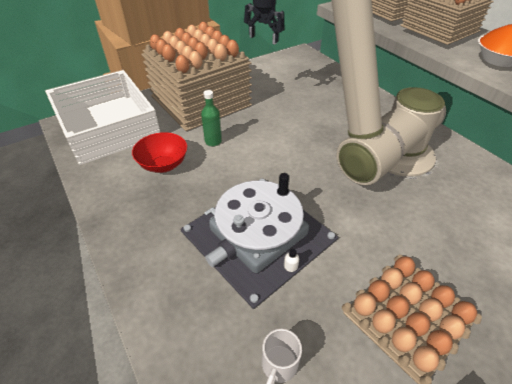

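View pics/top0.png

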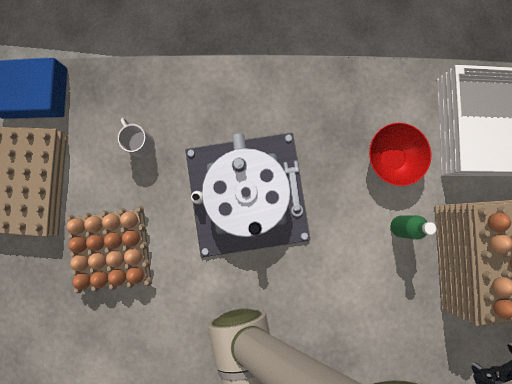

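```bash
sleep 1
```

```text
(no output)
```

View pics/t1.png

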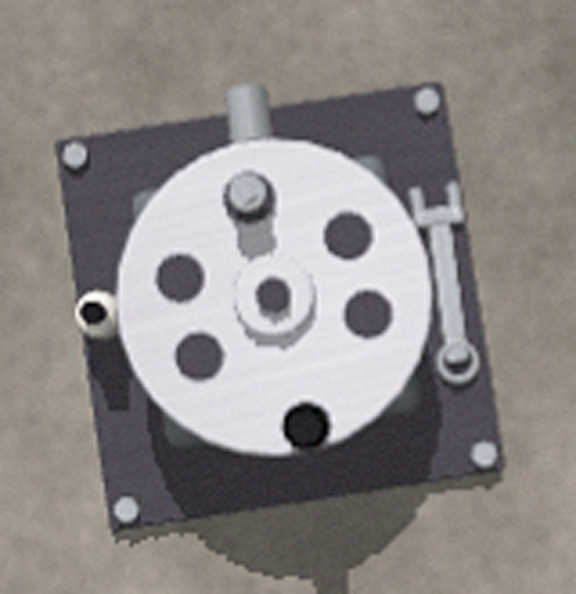

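View pics/s1.png

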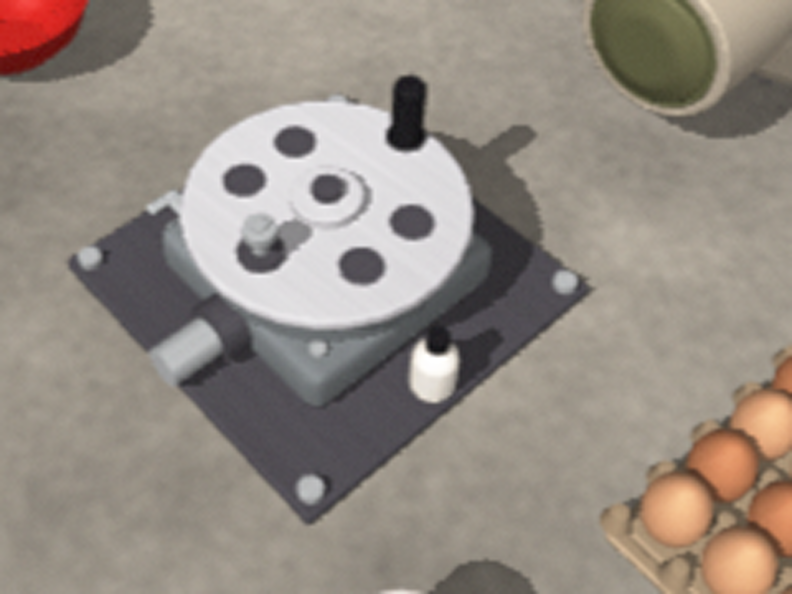

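The top view shows the wheel at about (246,192). The grip top is at about (255,228), the lock pin at (239,164), the oil bottle at (196,197) and the spanner at (295,190). Next I'll compute positions.

```bash
cat > h.py <<'E'
import numpy as np, cv2
def ray(p,u,v):
    x=(u-p["cx"])/p["fx"]; y=(v-p["cy"])/p["fy"]
    r=np.hypot(x,y); k=p["k1"]; s=1.
    for _ in range(20): s=1/(1+k*(r*s)**2)
    d=np.array([x*s,-y*s,-1.]); M=np.array(p["cam_to_world"])
    return M[:3,3],M[:3,:3]@d
def at(p,u,v,z):
    o,d=ray(p,u,v); return o+d*(z-o[2])/d[2]
def px(p,X):
    M=np.array(p["cam_to_world"]); c=M[:3,:3].T@(np.asarray(X)-M[:3,3])
    x,y=c[0]/-c[2],-c[1]/-c[2]; f=1+p["k1"]*(x*x+y*y)
    return np.array([p["cx"]+p["fx"]*x*f,p["cy"]+p["fy"]*y*f])
E
python3 - <<'E'
from rig import env
from h import *
p=env.get_image("top"); s=env.get_image("scene")
f=p["frame"]
print("top shaft",at(p,245.8,192.2,.117),"grip",at(p,255,228.1,.158),"pin",at(p,239.2,163.6,.132))
# disc
r=env.trace(p,"handwheel")[0]; m=r["pixels"].astype(np.uint8); print(r["extent"],m.sum())
# bright disc circle
g=f.min(2); 
c=max(cv2.findContours(((g>150)).astype(np.uint8)[130:250,195:300],0,1)[0],key=cv2.contourArea).reshape(-1,2)+[195,130]
W=np.array([at(p,u,v,.1)[:2] for u,v in c])
H=W[cv2.convexHull(c.astype(np.int32),returnPoints=False).ravel()]
A=np.c_[2*H,np.ones(len(H))];x=np.linalg.lstsq(A,(H**2).sum(1),rcond=None)[0];print("disc",x[:2],np.sqrt(x[2]+x[0]**2+x[1]**2))
print("scene shaft",at(s,160+328/3.3,150+189/3.3,.117),"grip",at(s,160+409/3.3,150+83/3.3,.158),"pin",at(s,160+258/3.3,150+222/3.3,.132))
for q in ("grip","lock_pin"):
    for r in env.trace(p,q)[:3]: print(q,r["confidence"],r["extent"])
# bolt/plate corners (z .012)
for u,v in ((57,145),(440,84),(500,465),(113,530)): print(at(p,170+u/3.6,110+v/3.6,.012))
print("oil",at(p,170+95/3.6,110+313/3.6,.077))
E
```

```text
top shaft [0.5825493  0.03247923 0.117     ] grip [0.49676302 0.00937479 0.158     ] pin [0.65058214 0.04822525 0.132     ]
[202.3, 148.1, 291.3, 234.8] 6151
disc [0.60268521 0.02023475] 0.12940174905956145
scene shaft [0.58513619 0.03909814 0.117     ] grip [0.49562567 0.01270377 0.158     ] pin [0.65092889 0.04959281 0.132     ]
grip 0.95 [201.8, 150.5, 290.4, 235.5]
lock_pin 0.56 [232.8, 158.7, 242.4, 170.3]
[0.70409282 0.20154556 0.012     ]
[ 0.75176521 -0.09060769  0.012     ]
[ 0.46256158 -0.13481048  0.012     ]
[0.41311135 0.15522369 0.012     ]
oil [0.57262811 0.15967077 0.077     ]
```

Call:
servo_tool --commands '[{"linear": [15,-12,0],"angular": [0,0,0],"gripper": 1},{"linear": [45,-35,0],"angular": [0,0,1],"gripper": 1},{"linear": [80,-63,0],"angular": [0,0,2],"gripper": 1},{"linear": [115,-90,0],"angular": [0,0,3],"gripper": 1},{"linear": [150,-118,0],"angular": [0,0,4],"gripper": 1},{"linear": [185,-145,0],"angular": [0,0,5],"gripper": 1},{"linear": [220,-173,0],"angular": [0,0,6],"gripper": 1},{"linear": [255,-201,0],"angular": [0,0,7],"gripper": 1},{"linear": [290,-228,0],"angular": [0,0,8],"gripper": 1},{"linear": [325,-256,0],"angular": [0,0,9],"gripper": 1},{"linear": [360,-283,0],"angular": [0,0,9.6],"gripper": 1},{"linear": [395,-311,0],"angular": [0,0,9.6],"gripper": 1},{"linear": [430,-338,0],"angular": [0,0,9.6],"gripper": 1},{"linear": [450,-354,0],"angular": [0,0,9.6],"gripper": 1},{"linear": [460,-362,0],"angular": [0,0,9.6],"gripper": 1},{"linear": [460,-362,0],"angular": [0,0,9.6],"gripper": 1},{"linear": [460,-362,0],"angular": [0,0,9.6],"gripper": 1},{"linear": [460,-362,0],"angular": [0,0,9.6],"gripper": 1}]'

```text
time_s: 2.75
position: [0.4965, 0.0087, 0.2424]
tool_rot: [[0.972, 0.236, -0.0], [0.236, -0.972, -0.0], [-0.0, 0.0, -1.0]]
ft_force: [0.1, -0.3, 0.2]
grip_width: 0.0854
```

Call:
servo_tool --commands '[{"linear": [0,-1,15],"angular": [0,0,0],"gripper": 1},{"linear": [0,-1.5,40],"angular": [0,0,0],"gripper": 1},{"linear": [0,-1.5,65],"angular": [0,0,0],"gripper": 1},{"linear": [0,-1.5,90],"angular": [0,0,0],"gripper": 1},{"linear": [0,-1.5,105],"angular": [0,0,0],"gripper": 1},{"linear": [0,-1.5,112],"angular": [0,0,0],"gripper": 1},{"linear": [0,-1.5,112],"angular": [0,0,0],"gripper": 1},{"linear": [0,-1.5,112],"angular": [0,0,0],"gripper": 1}]'

```text
time_s: 3.55
position: [0.4968, 0.0108, 0.1311]
tool_rot: [[0.971, 0.237, 0.001], [0.237, -0.971, -0.0], [0.001, 0.001, -1.0]]
ft_force: [-0.9, -0.9, -0.2]
grip_width: 0.0851
```

```bash
python3 - <<'E'
from rig import env
from h import *
p=env.get_image("scene");print(env.observe()["position"],env.observe()["ft_force"])
cv2.imwrite("pics/s2.png",cv2.resize(p["frame"][100:300,160:400],None,fx=3,fy=3,interpolation=2))
E
```

```text
[0.49689266 0.01093069 0.13124682] [0.15080877 0.1876025  0.71270237]
```

View pics/s2.png

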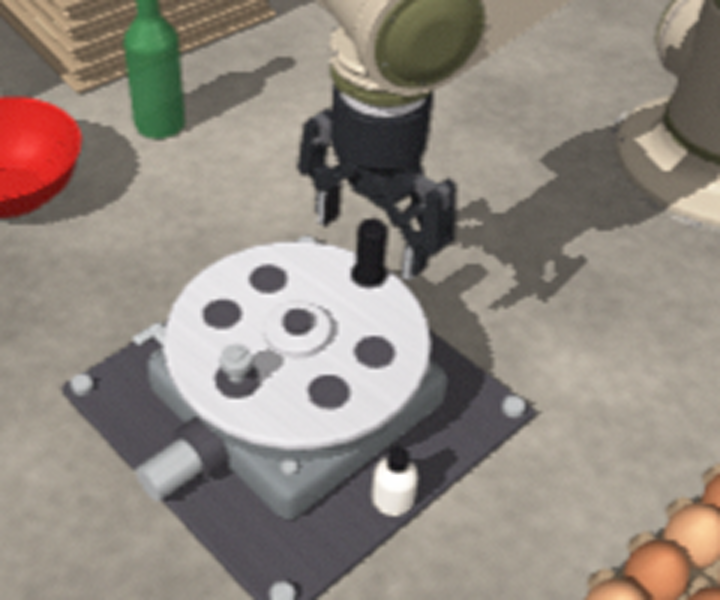

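The jaws straddle the grip (fingertips at about (325,215) and (410,270) in the crop, grip between them). Next I close gently.

Call:
servo_tool --commands '[{"linear": [0,0,0],"angular": [0,0,0],"gripper": 0.2},{"linear": [0,0,0],"angular": [0,0,0],"gripper": 0},{"linear": [0,0,0],"angular": [0,0,0],"gripper": -0.2},{"linear": [0,0,0],"angular": [0,0,0],"gripper": -0.35},{"linear": [0,0,0],"angular": [0,0,0],"gripper": -0.6},{"linear": [0,0,0],"angular": [0,0,0],"gripper": -0.6},{"linear": [0,0,0],"angular": [0,0,0],"gripper": -0.6},{"linear": [0,0,0],"angular": [0,0,0],"gripper": -0.6}]' --force 20

```text
time_s: 4.4
position: [0.4965, 0.0113, 0.1305]
tool_rot: [[0.971, 0.238, 0.0], [0.238, -0.971, 0.0], [0.0, 0.0, -1.0]]
ft_force: [-1.4, 0.3, 4.7]
grip_width: 0.0257
```

```bash
cat > st.py <<'E'
from rig import env
import numpy as np
C=np.array([.5835,.033])
s=env.observe(); p=s["position"]; f=s["ft_force"]; d=C-p[:2]; th=np.arctan2(d[1],d[0])
R=s["tool_rot"]
print("t",s["time_s"],"p",p.round(4),"r",np.linalg.norm(d).round(4),"theta",round(np.degrees(th),2),"yaw",round(np.degrees(np.arctan2(R[1,0],R[0,0])),2),"f",f.round(2),"ytool",round(float(f@R[:,1]),2),"xtool",round(float(f@R[:,0]),2),"tz",s["wrist_torque"].round(3),"w",s["grip_width"])
E
python3 st.py
python3 - <<'E'
from rig import env
from h import *
p=env.get_image("scene")
cv2.imwrite("pics/s3.png",cv2.resize(p["frame"][100:300,160:400],None,fx=3,fy=3,interpolation=2))
E
```

```text
t 4.4 p [0.4965 0.0113 0.1305] r 0.0897 theta 13.97 yaw 13.77 f [-1.38  0.25  4.73] ytool -0.57 xtool -1.28 tz [0.057 0.237 0.031] w 0.02574450157489233
```

View pics/s3.png

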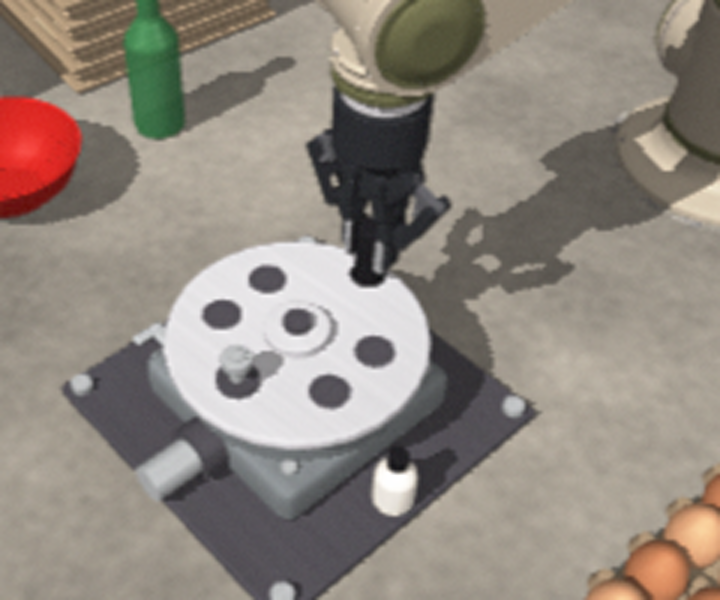

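Call:
servo_tool --commands '[{"linear": [0,1.6,0],"angular": [0,0,-1],"gripper": -0.6},{"linear": [0.1,3.2,0],"angular": [0,0,-2],"gripper": -0.6},{"linear": [0.2,6.4,0],"angular": [0,0,-4],"gripper": -0.6},{"linear": [0.5,9.6,0],"angular": [0,0,-6],"gripper": -0.6},{"linear": [0.5,9.6,0],"angular": [0,0,-6],"gripper": -0.6}]'

```text
time_s: 4.95
position: [0.4996, 0.0017, 0.1305]
tool_rot: [[0.941, 0.339, 0.001], [0.339, -0.941, -0.0], [0.001, 0.0, -1.0]]
ft_force: [-0.3, 0.7, 4.8]
grip_width: 0.0255
```

```bash
python3 st.py
```

```text
t 4.95 p [0.4996 0.0017 0.1305] r 0.0895 theta 20.44 yaw 19.83 f [-0.32  0.75  4.82] ytool -0.81 xtool -0.05 tz [0.089 0.058 0.112] w 0.025456192077169353
```

Call:
servo_tool --commands '[{"linear": [0,1.6,0],"angular": [0,0,-1],"gripper": -0.6},{"linear": [0.1,3.2,0],"angular": [0,0,-2],"gripper": -0.6},{"linear": [0.2,6.4,0],"angular": [0,0,-4],"gripper": -0.6},{"linear": [0.2,6.4,0],"angular": [0,0,-4],"gripper": -0.6}]'

```text
time_s: 5.35
position: [0.5021, -0.0041, 0.1305]
tool_rot: [[0.915, 0.403, 0.001], [0.403, -0.915, -0.0], [0.001, 0.001, -1.0]]
ft_force: [1.2, 1.7, 3.9]
grip_width: 0.025
```

```bash
python3 st.py
```

```text
t 5.35 p [ 0.5021 -0.0041  0.1305] r 0.0895 theta 24.49 yaw 23.79 f [1.19 1.68 3.87] ytool -1.06 xtool 1.77 tz [ 0.184 -0.1    0.113] w 0.025039680721825698
```

Call:
servo_tool --commands '[{"linear": [0,1.6,0],"angular": [0,0,-1],"gripper": -0.6},{"linear": [0.1,3.2,0],"angular": [0,0,-2],"gripper": -0.6},{"linear": [0.2,6.4,0],"angular": [0,0,-4],"gripper": -0.6},{"linear": [0.2,6.4,0],"angular": [0,0,-4],"gripper": -0.6}]'

```text
time_s: 5.75
position: [0.505, -0.0098, 0.1305]
tool_rot: [[0.885, 0.466, 0.002], [0.466, -0.885, -0.0], [0.001, 0.001, -1.0]]
ft_force: [3.2, 2.8, 5.0]
grip_width: 0.0254
```

```bash
python3 st.py
```

```text
t 5.75 p [ 0.505  -0.0098  0.1305] r 0.0894 theta 28.58 yaw 27.78 f [3.19 2.76 5.01] ytool -0.95 xtool 4.12 tz [ 0.431 -0.443  0.221] w 0.025401355414190523
```

Call:
servo_tool --commands '[{"linear": [0.3,1.6,0],"angular": [0,0,-1],"gripper": -0.6},{"linear": [0.6,3.2,0],"angular": [0,0,-2],"gripper": -0.6},{"linear": [1.0,6.4,0],"angular": [0,0,-4],"gripper": -0.6},{"linear": [1.0,6.4,0],"angular": [0,0,-4],"gripper": -0.6}]'

```text
time_s: 6.15
position: [0.5083, -0.0152, 0.1305]
tool_rot: [[0.85, 0.527, -0.0], [0.527, -0.85, -0.001], [-0.0, 0.0, -1.0]]
ft_force: [-0.1, 0.9, 7.4]
grip_width: 0.0256
```

```bash
python3 st.py
```

```text
t 6.15 p [ 0.5083 -0.0152  0.1305] r 0.0893 theta 32.63 yaw 31.78 f [-0.13  0.88  7.45] ytool -0.82 xtool 0.35 tz [0.1   0.014 0.135] w 0.0255598363948457
```

Call:
servo_tool --commands '[{"linear": [0,1.6,0],"angular": [0,0,-1],"gripper": -0.6},{"linear": [0.1,3.2,0],"angular": [0,0,-2],"gripper": -0.6},{"linear": [0.3,6.4,0],"angular": [0,0,-4],"gripper": -0.6},{"linear": [0.3,6.4,0],"angular": [0,0,-4],"gripper": -0.6}]'

```text
time_s: 6.55
position: [0.5119, -0.0204, 0.1305]
tool_rot: [[0.811, 0.585, 0.0], [0.585, -0.811, -0.0], [-0.0, 0.0, -1.0]]
ft_force: [0.8, 1.3, 6.8]
grip_width: 0.0255
```

```bash
python3 st.py
```

```text
t 6.55 p [ 0.5119 -0.0204  0.1305] r 0.0893 theta 36.73 yaw 35.78 f [0.84 1.34 6.76] ytool -0.59 xtool 1.46 tz [ 0.209 -0.041  0.192] w 0.025469620443645632
```

Call:
servo_tool --commands '[{"linear": [0.2,1.6,0],"angular": [0,0,-1],"gripper": -0.6},{"linear": [0.3,3.2,0],"angular": [0,0,-2],"gripper": -0.6},{"linear": [0.5,6.4,0],"angular": [0,0,-4],"gripper": -0.6},{"linear": [0.5,6.4,0],"angular": [0,0,-4],"gripper": -0.6}]'

```text
time_s: 6.95
position: [0.5158, -0.0252, 0.1305]
tool_rot: [[0.769, 0.64, -0.001], [0.64, -0.769, -0.0], [-0.001, -0.0, -1.0]]
ft_force: [-0.8, 0.2, 6.3]
grip_width: 0.0252
```

```bash
python3 st.py
```

```text
t 6.95 p [ 0.5158 -0.0252  0.1305] r 0.0893 theta 40.71 yaw 39.78 f [-0.78  0.2   6.31] ytool -0.65 xtool -0.47 tz [0.192 0.069 0.051] w 0.025197984586758995
```

Call:
servo_tool --commands '[{"linear": [0,1.6,0],"angular": [0,0,-1],"gripper": -0.6},{"linear": [0.1,3.2,0],"angular": [0,0,-2],"gripper": -0.6},{"linear": [0.2,4.8,0],"angular": [0,0,-3],"gripper": -0.6},{"linear": [0.2,4.8,0],"angular": [0,0,-3],"gripper": -0.6}]'

```text
time_s: 7.35
position: [0.5186, -0.0283, 0.1305]
tool_rot: [[0.734, 0.679, -0.001], [0.679, -0.734, 0.001], [-0.001, -0.001, -1.0]]
ft_force: [-3.2, 2.7, 7.0]
grip_width: 0.0252
```

```bash
python3 st.py;python3 - <<'E'
from rig import env
from h import *
p=env.get_image("scene")
cv2.imwrite("pics/s4.png",cv2.resize(p["frame"][100:300,160:400],None,fx=3,fy=3,interpolation=2))
E
```

```text
t 7.35 p [ 0.5186 -0.0283  0.1305] r 0.0893 theta 43.35 yaw 42.74 f [-3.24  2.74  7.  ] ytool -4.22 xtool -0.52 tz [ 0.414  0.316 -0.097] w 0.025199247652772008
```

View pics/s4.png

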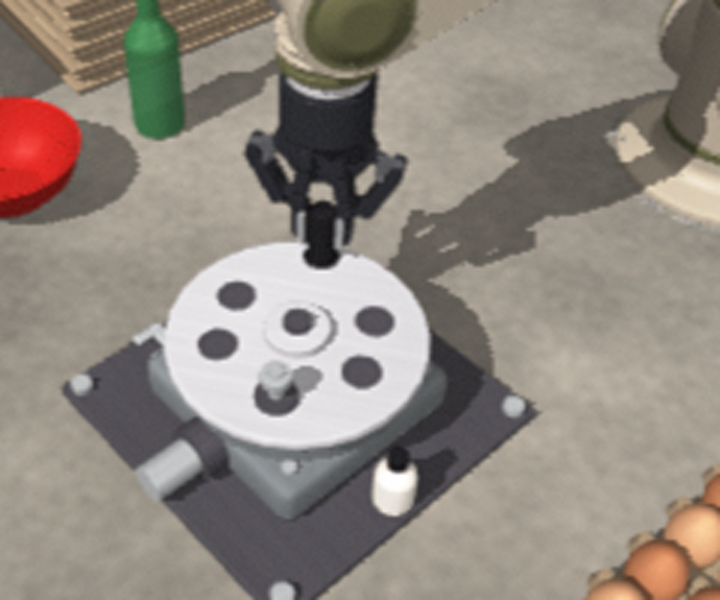

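The wheel turned with the grip (now at about (322,240) in the crop) and the resistance has begun. I'll lean a bit more and hold.

Call:
servo_tool --commands '[{"linear": [0,1.6,0],"angular": [0,0,-1],"gripper": -0.6},{"linear": [0,3.2,0],"angular": [0,0,-2],"gripper": -0.6},{"linear": [0,3.2,0],"angular": [0,0,-2],"gripper": -0.6},{"linear": [0,3.2,0],"angular": [0,0,-2],"gripper": -0.6}]'

```text
time_s: 7.8
position: [0.5205, -0.0302, 0.1304]
tool_rot: [[0.711, 0.704, -0.002], [0.704, -0.711, 0.001], [-0.001, -0.002, -1.0]]
ft_force: [-2.9, 5.5, 9.4]
grip_width: 0.0255
```

```bash
python3 st.py
```

```text
t 7.8 p [ 0.5205 -0.0302  0.1304] r 0.0893 theta 45.11 yaw 44.71 f [-2.91  5.49  9.37] ytool -5.97 xtool 1.79 tz [ 0.743  0.471 -0.245] w 0.02545523989722415
```

```bash
cat > avg.py <<'E'
from rig import env
import numpy as np,sys
C=np.array([.5835,.033]); o=[]
for i in range(int(sys.argv[1])):
    env.get_image("top")
    s=env.observe(); R=s["tool_rot"]; p=s["position"]; f=s["ft_force"]; t=s["wrist_torque"]; d=C-p[:2]
    o.append([f@R[:,1],f@R[:,0],t@R[:,0],t@R[:,1],t[2],p[0],p[1],p[2],np.degrees(np.arctan2(R[1,0],R[0,0])),np.degrees(np.arctan2(d[1],d[0])),*s["joint_efforts"]])
o=np.array(o); print(s["time_s"],"yt xt tx ty tz",o[:,:5].mean(0).round(3),"sd",o[:,:5].std(0).round(2),"p",o[:,5:8].mean(0).round(4),"yaw,th",o[:,8:10].mean(0).round(2),"eff",o[:,10:].mean(0).round(2))
E
python3 avg.py 6
```

```text
8.1 yt xt tx ty tz [-6.177  1.423  0.802  0.163 -0.248] sd [0.17 0.12 0.03 0.04 0.04] p [ 0.5205 -0.0302  0.1305] yaw,th [44.71 45.1 ] eff [ -2.29 -39.38 -18.64  -0.89  -1.02  -0.24]
```

Call:
servo_tool --commands '[{"linear": [0,0,0],"angular": [0,0,0],"gripper": -0.6},{"linear": [0,0,0],"angular": [0,0,0],"gripper": -0.6},{"linear": [0,-3.1,0],"angular": [0,0,2],"gripper": -0.6},{"linear": [0.3,-7.8,0],"angular": [0,0,5],"gripper": -0.6},{"linear": [1.1,-14.1,0],"angular": [0,0,9],"gripper": -0.6},{"linear": [2.3,-20.2,0],"angular": [0,0,13],"gripper": -0.6},{"linear": [3.9,-26.3,0],"angular": [0,0,17],"gripper": -0.6},{"linear": [6,-32.3,0],"angular": [0,0,21],"gripper": -0.6},{"linear": [8.4,-38,0],"angular": [0,0,25],"gripper": -0.6},{"linear": [11.3,-43.6,0],"angular": [0,0,29],"gripper": -0.6},{"linear": [14.5,-49,0],"angular": [0,0,33],"gripper": -0.6},{"linear": [14.5,-49,0],"angular": [0,0,33],"gripper": -0.6}]'

```text
time_s: 9.3
position: [0.4957, 0.0146, 0.1305]
tool_rot: [[0.979, 0.202, -0.003], [0.202, -0.979, -0.0], [-0.003, -0.0, -1.0]]
ft_force: [-6.7, -0.5, 9.9]
grip_width: 0.0252
```

```bash
python3 avg.py 2
```

```text
9.4 yt xt tx ty tz [-1.812 -6.87   0.291 -0.851  0.081] sd [0.36 0.41 0.03 0.01 0.04] p [0.4958 0.0143 0.1304] yaw,th [11.76 12.01] eff [ -0.21 -36.47 -18.59   0.18  -1.46   0.23]
```

Call:
servo_tool --commands '[{"linear": [-0.4,-1.6,-0.2],"angular": [0,0,1],"gripper": -0.6},{"linear": [-0.8,-3.2,-0.4],"angular": [0,0,2],"gripper": -0.6},{"linear": [-1.0,-6.4,-0.6],"angular": [0,0,4],"gripper": -0.6},{"linear": [-1.0,-6.4,-0.6],"angular": [0,0,4],"gripper": -0.6}]'

```text
time_s: 9.8
position: [0.4945, 0.0205, 0.1305]
tool_rot: [[0.991, 0.135, -0.001], [0.135, -0.991, 0.0], [-0.001, -0.001, -1.0]]
ft_force: [0.9, 1.6, 1.5]
grip_width: 0.0249
```

```bash
python3 avg.py 2
```

```text
9.9 yt xt tx ty tz [-3.129  0.926  0.402  0.123  0.171] sd [0.05 0.03 0.02 0.   0.02] p [0.4945 0.0204 0.1305] yaw,th [7.8  8.08] eff [ -1.26 -41.43 -18.55  -0.48  -0.06   0.24]
```

Call:
servo_tool --commands '[{"linear": [0,-1.6,0],"angular": [0,0,0],"gripper": -0.6},{"linear": [0.1,-3.2,0],"angular": [0,0,1],"gripper": -0.6},{"linear": [0.2,-6.4,0],"angular": [0,0,3],"gripper": -0.6},{"linear": [0.2,-6.4,0],"angular": [0,0,3],"gripper": -0.6}]'

```text
time_s: 10.3
position: [0.4938, 0.0265, 0.1306]
tool_rot: [[0.997, 0.082, -0.001], [0.082, -0.997, -0.0], [-0.001, 0.0, -1.0]]
ft_force: [-1.1, -1.6, -2.7]
grip_width: 0.0254
```

```bash
python3 avg.py 2
```

```text
10.4 yt xt tx ty tz [ 1.897 -1.884 -0.214 -0.246 -0.218] sd [0.45 0.43 0.01 0.03 0.01] p [0.4938 0.0265 0.1306] yaw,th [4.77 4.17] eff [  1.18 -42.93 -19.93   0.31  -0.29  -0.13]
```

Call:
servo_tool --commands '[{"linear": [-0.1,-1.6,0],"angular": [0,0,1.4],"gripper": -0.6},{"linear": [-0.1,-3.2,0],"angular": [0,0,2.4],"gripper": -0.6},{"linear": [-0.1,-4.8,0],"angular": [0,0,3.4],"gripper": -0.6},{"linear": [-0.1,-4.8,0],"angular": [0,0,3.4],"gripper": -0.6}]'

```text
time_s: 10.8
position: [0.4935, 0.0316, 0.1306]
tool_rot: [[1.0, 0.023, -0.001], [0.023, -1.0, 0.0], [-0.001, -0.0, -1.0]]
ft_force: [-1.6, -1.5, -7.3]
grip_width: 0.0252
```

```bash
python3 avg.py 2
```

```text
10.9 yt xt tx ty tz [ 1.023 -1.085 -0.104 -0.134 -0.16 ] sd [0.25 0.16 0.01 0.04 0.  ] p [0.4935 0.0316 0.1306] yaw,th [1.37 0.91] eff [  0.43 -45.15 -21.07   0.1   -0.23  -0.09]
```

Call:
servo_tool --commands '[{"linear": [-0.1,-1.6,0.1],"angular": [0,0,1.1],"gripper": -0.6},{"linear": [-0.1,-3.2,0.3],"angular": [0,0,2.2],"gripper": -0.6},{"linear": [0,-4.8,0.3],"angular": [0,0,3.2],"gripper": -0.6},{"linear": [0,-4.8,0.3],"angular": [0,0,3.2],"gripper": -0.6}]'

```text
time_s: 11.3
position: [0.4934, 0.0365, 0.1306]
tool_rot: [[0.999, -0.033, -0.0], [-0.033, -0.999, 0.0], [-0.0, -0.0, -1.0]]
ft_force: [-2.4, 1.4, -5.8]
grip_width: 0.0255
```

```bash
python3 avg.py 2
```

```text
11.4 yt xt tx ty tz [ 0.327 -2.563  0.072 -0.414 -0.059] sd [0.16 0.89 0.02 0.01 0.01] p [0.4935 0.0364 0.1306] yaw,th [-1.83 -2.14] eff [-2.000e-01 -4.429e+01 -2.136e+01 -3.000e-02 -6.100e-01 -0.000e+00]
```

Call:
servo_tool --commands '[{"linear": [-0.2,-1.6,0.1],"angular": [0,0,1.0],"gripper": -0.6},{"linear": [-0.3,-3.2,0.2],"angular": [0,0,2.0],"gripper": -0.6},{"linear": [-0.2,-4.8,0.2],"angular": [0,0,3.0],"gripper": -0.6},{"linear": [-0.2,-4.8,0.2],"angular": [0,0,3.0],"gripper": -0.6}]'

```text
time_s: 11.8
position: [0.4936, 0.041, 0.1306]
tool_rot: [[0.996, -0.085, 0.0], [-0.085, -0.996, -0.0], [0.0, 0.0, -1.0]]
ft_force: [-2.4, -1.1, -2.6]
grip_width: 0.0255
```

```bash
python3 avg.py 2
```

```text
11.9 yt xt tx ty tz [ 7.570e-01 -2.673e+00 -2.110e-01 -4.410e-01 -1.000e-03] sd [0.34 0.53 0.01 0.   0.01] p [0.4937 0.0409 0.1306] yaw,th [-4.83 -5.05] eff [  0.52 -42.88 -20.59   0.33  -0.64   0.07]
```

Call:
servo_tool --commands '[{"linear": [-0.2,-1.6,0],"angular": [0,0,1.0],"gripper": -0.6},{"linear": [-0.3,-3.2,0],"angular": [0,0,2.0],"gripper": -0.6},{"linear": [-0.3,-3.2,0],"angular": [0,0,2.0],"gripper": -0.6}]'

```text
time_s: 12.2
position: [0.4939, 0.044, 0.1306]
tool_rot: [[0.993, -0.12, 0.001], [-0.12, -0.993, -0.001], [0.001, 0.001, -1.0]]
ft_force: [-0.7, -3.6, -3.2]
grip_width: 0.0252
```

```bash
python3 avg.py 3
```

```text
12.35 yt xt tx ty tz [ 4.463 -0.607 -0.651 -0.074  0.056] sd [0.26 0.22 0.03 0.02 0.04] p [0.4939 0.044  0.1306] yaw,th [-6.84 -6.97] eff [  2.01 -42.97 -19.46   0.93  -0.09   0.12]
```

Call:
servo_tool --commands '[{"linear": [0,-1.4,0],"angular": [0,0,0.9],"gripper": -0.6},{"linear": [0,-2.7,0],"angular": [0,0,1.7],"gripper": -0.6},{"linear": [0,-2.7,0],"angular": [0,0,1.7],"gripper": -0.6}]'

```text
time_s: 12.65
position: [0.4942, 0.0464, 0.1306]
tool_rot: [[0.989, -0.149, 0.001], [-0.149, -0.989, -0.001], [0.001, 0.001, -1.0]]
ft_force: [-1.7, -5.4, -2.2]
grip_width: 0.0255
```

```bash
python3 avg.py 4
```

```text
12.85 yt xt tx ty tz [ 6.244 -0.445 -0.918 -0.04   0.148] sd [0.32 0.39 0.04 0.03 0.02] p [0.4942 0.0464 0.1306] yaw,th [-8.54 -8.52] eff [  2.86 -42.92 -19.36   1.37  -0.06   0.18]
```

```bash
python3 avg.py 5
```

```text
13.1 yt xt tx ty tz [ 6.256  0.155 -0.906 -0.023  0.136] sd [0.46 0.52 0.01 0.03 0.03] p [0.4941 0.0464 0.1306] yaw,th [-8.54 -8.51] eff [  2.83 -42.92 -19.36   1.37  -0.06   0.17]
```

Call:
servo_tool --commands '[{"linear": [0,0,0],"angular": [0,0,0],"gripper": -0.6},{"linear": [0.1,4.8,0],"angular": [0,0,-3],"gripper": -0.6},{"linear": [0.8,11.2,0],"angular": [0,0,-7],"gripper": -0.6},{"linear": [1.9,17.5,0],"angular": [0,0,-11],"gripper": -0.6},{"linear": [3.4,23.7,0],"angular": [0,0,-15],"gripper": -0.6},{"linear": [5.3,29.7,0],"angular": [0,0,-19],"gripper": -0.6},{"linear": [7.7,35.5,0],"angular": [0,0,-23],"gripper": -0.6},{"linear": [10.0,39.6,0],"angular": [0,0,-26],"gripper": -0.6},{"linear": [10.3,40.3,0],"angular": [0,0,-26.7],"gripper": -0.6},{"linear": [10.3,40.3,0],"angular": [0,0,-26.7],"gripper": -0.6},{"linear": [10.3,40.3,0],"angular": [0,0,-26.7],"gripper": -0.6}]'

```text
time_s: 14.2
position: [0.4983, 0.0055, 0.1306]
tool_rot: [[0.951, 0.311, 0.001], [0.311, -0.951, -0.0], [0.001, 0.0, -1.0]]
ft_force: [-0.3, -3.8, -1.5]
grip_width: 0.0253
```

```bash
python3 avg.py 3
```

```text
14.35 yt xt tx ty tz [ 3.059 -1.318 -0.431 -0.236 -0.189] sd [0.39 0.12 0.03 0.02 0.03] p [0.4983 0.0054 0.1306] yaw,th [18.12 17.92] eff [  1.83 -42.59 -18.82   0.61   0.08  -0.18]
```

Call:
servo_tool --commands '[{"linear": [0.2,0.4,0],"angular": [0,0,0.4],"gripper": -0.6},{"linear": [0.2,0.4,0],"angular": [0,0,0.4],"gripper": -0.6},{"linear": [0.2,0.4,0],"angular": [0,0,0.4],"gripper": -0.6}]'

```text
time_s: 14.65
position: [0.4983, 0.0054, 0.1305]
tool_rot: [[0.952, 0.305, -0.0], [0.305, -0.952, 0.0], [0.0, -0.0, -1.0]]
ft_force: [-2.0, 1.2, 1.5]
grip_width: 0.0254
```

```bash
python3 avg.py 2
```

```text
14.75 yt xt tx ty tz [-0.465 -1.897  0.126 -0.302  0.006] sd [0.04 0.04 0.01 0.02 0.01] p [0.4983 0.0054 0.1305] yaw,th [17.78 17.97] eff [-2.100e-01 -4.101e+01 -1.919e+01  3.000e-02 -5.100e-01 -0.000e+00]
```

Call:
servo_tool --commands '[{"linear": [0,0,0],"angular": [0,0,0],"gripper": -0.2},{"linear": [0,0,0],"angular": [0,0,0],"gripper": 0.2},{"linear": [0,0,0],"angular": [0,0,0],"gripper": 0.6},{"linear": [0,0,0],"angular": [0,0,0],"gripper": 0.6},{"linear": [0,0,0],"angular": [0,0,0],"gripper": 0.6}]'

```text
time_s: 15.25
position: [0.4985, 0.0051, 0.1304]
tool_rot: [[0.952, 0.305, 0.0], [0.305, -0.952, -0.0], [0.0, 0.0, -1.0]]
ft_force: [0.2, 0.0, -0.4]
grip_width: 0.0686
```

Call:
servo_tool --commands '[{"linear": [0,0,-15],"angular": [0,0,0],"gripper": 0.6},{"linear": [0,0,-45],"angular": [0,0,0],"gripper": 0.6},{"linear": [0,0,-75],"angular": [0,0,0],"gripper": -1},{"linear": [0,0,-75],"angular": [0,0,0],"gripper": -1},{"linear": [-40,0,-75],"angular": [0,0,0],"gripper": -1},{"linear": [-80,0,-75],"angular": [0,0,0],"gripper": -1},{"linear": [-80,0,-75],"angular": [0,0,0],"gripper": -1}]'

```text
time_s: 15.95
position: [0.4185, -0.0194, 0.2047]
tool_rot: [[0.953, 0.304, -0.003], [0.304, -0.953, 0.001], [-0.003, -0.002, -1.0]]
ft_force: [-0.6, -0.5, -0.2]
grip_width: 0.0001
```

```bash
python3 st.py;python3 - <<'E'
from rig import env
from h import *
p=env.get_image("top");s=env.get_image("scene")
cv2.imwrite("pics/t5.png",cv2.resize(p["frame"][110:275,170:330],None,fx=3.6,fy=3.6,interpolation=2))
cv2.imwrite("pics/s5.png",cv2.resize(s["frame"][130:310,160:400],None,fx=3.3,fy=3.3,interpolation=2))
for q,P in (("pin",(.6515,.0578,.132)),("shaft",(.5853,.0351,.117)),("grip",(.4985,.0051,.158))):
    u=px(p,P);v=px(s,P);print(q,(u-[170,110])*3.6,(v-[160,130])*3.3)
E
```

```text
t 15.95 p [ 0.4185 -0.0194  0.2047] r 0.1731 theta 17.61 yaw 17.69 f [-0.59 -0.49 -0.21] ytool 0.29 xtool -0.71 tz [ 0.033 -0.     0.024] w 5.239277735764931e-05
pin [234.83049063 191.57068682] [263.32034772 295.96893788]
shaft [269.0277729  291.85176013] [324.85786605 251.6689698 ]
grip [312.65799233 422.47111877] [400.01609797 144.56912527]
```

View pics/t5.png

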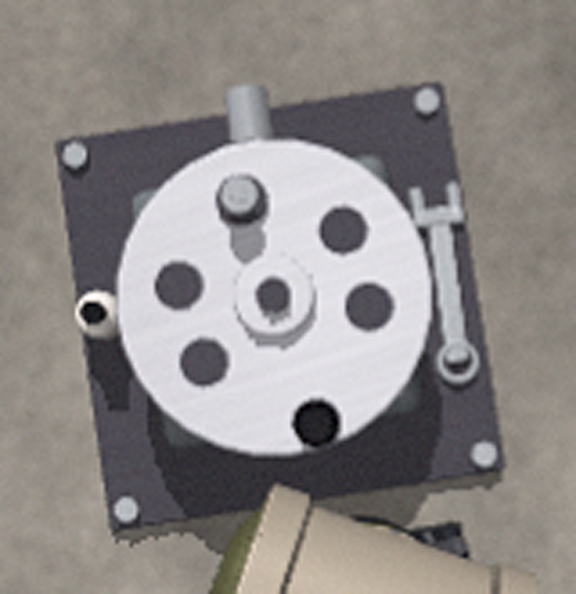

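View pics/s5.png

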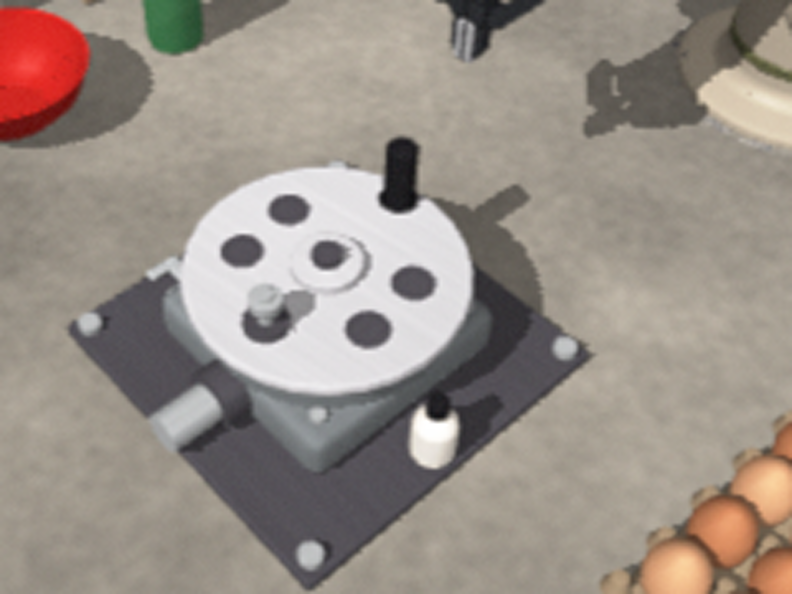

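The pin top shows at (240,194) in the top crop, within 2–3 mm of my prediction. I'll move over it with the jaws shut.

Call:
servo_tool --commands '[{"linear": [15,0,0],"angular": [0,0,0],"gripper": -1},{"linear": [45,0,0],"angular": [0,0,0],"gripper": -1},{"linear": [80,0,0],"angular": [0,0,0],"gripper": -1},{"linear": [115,-0.5,0],"angular": [0,0,0],"gripper": -1},{"linear": [150,-1,0],"angular": [0,0,0],"gripper": -1},{"linear": [185,-1.5,0],"angular": [0,0,0],"gripper": -1},{"linear": [220,-1.6,0],"angular": [0,0,0],"gripper": -1},{"linear": [240,-1.6,0],"angular": [0,0,0],"gripper": -1},{"linear": [244,-1.6,10],"angular": [0,0,0],"gripper": -1},{"linear": [244,-1.6,30],"angular": [0,0,0],"gripper": -1},{"linear": [244,-1.6,45],"angular": [0,0,0],"gripper": -1},{"linear": [244,-1.6,53],"angular": [0,0,0],"gripper": -1},{"linear": [244,-1.6,53],"angular": [0,0,0],"gripper": -1},{"linear": [244,-1.6,53],"angular": [0,0,0],"gripper": -1}]'

```text
time_s: 17.45
position: [0.6542, 0.0566, 0.1528]
tool_rot: [[0.952, 0.305, 0.001], [0.305, -0.952, -0.0], [0.001, 0.0, -1.0]]
ft_force: [0.2, 0.5, -0.4]
grip_width: 0.0001
```

```bash
python3 st.py;python3 - <<'E'
from rig import env
from h import *
s=env.get_image("scene")
cv2.imwrite("pics/s6.png",cv2.resize(s["frame"][130:310,160:400],None,fx=3.3,fy=3.3,interpolation=2))
E
```

```text
t 17.45 p [0.6542 0.0566 0.1528] r 0.0746 theta -161.52 yaw 17.76 f [ 0.16  0.48 -0.38] ytool -0.41 xtool 0.3 tz [0.031 0.002 0.017] w 7.876908347493583e-05
```

View pics/s6.png

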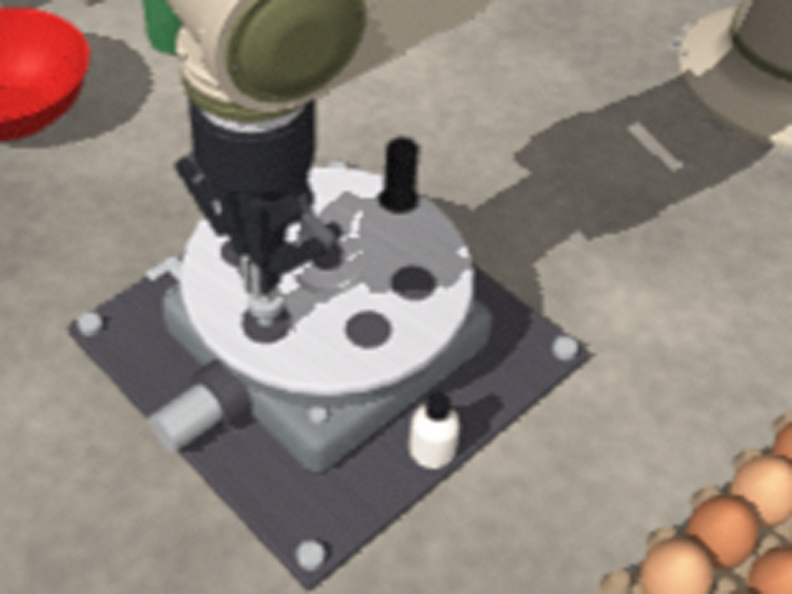

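Fingertips sit just over the button at (250,290), about 3.5 mm too far out. I'll correct that and press in small steps.

Call:
servo_tool --commands '[{"linear": [-3.5,0,0],"angular": [0,0,0],"gripper": -1},{"linear": [-3.5,0,3],"angular": [0,0,0],"gripper": -1},{"linear": [-3.5,0,7],"angular": [0,0,0],"gripper": -1},{"linear": [-3.5,0,10],"angular": [0,0,0],"gripper": -1},{"linear": [-3.5,0,12],"angular": [0,0,0],"gripper": -1},{"linear": [-3.5,0,12],"angular": [0,0,0],"gripper": -1}]'

```text
time_s: 18.1
position: [0.6507, 0.0556, 0.1401]
tool_rot: [[0.952, 0.305, -0.0], [0.305, -0.952, 0.0], [-0.0, -0.0, -1.0]]
ft_force: [-1.4, 0.3, 0.5]
grip_width: -0.0001
```

```bash
python3 st.py
```

```text
t 18.1 p [0.6507 0.0556 0.1401] r 0.0709 theta -161.42 yaw 17.76 f [-1.42  0.27  0.45] ytool -0.69 xtool -1.27 tz [-0.035 -0.04  -0.017] w -5.5982117286832034e-05
```

Call:
servo_tool --commands '[{"linear": [0,0,1],"angular": [0,0,0],"gripper": -1},{"linear": [0,0,2],"angular": [0,0,0],"gripper": -1},{"linear": [0,0,2],"angular": [0,0,0],"gripper": -1}]'

```text
time_s: 18.4
position: [0.6507, 0.0556, 0.1384]
tool_rot: [[0.952, 0.305, -0.0], [0.305, -0.952, 0.0], [-0.0, -0.0, -1.0]]
ft_force: [-0.4, -0.2, 0.8]
grip_width: 0.0
```

```bash
python3 st.py
```

```text
t 18.4 p [0.6507 0.0556 0.1384] r 0.0709 theta -161.39 yaw 17.77 f [-0.39 -0.23  0.75] ytool 0.1 xtool -0.44 tz [ 0.037  0.018 -0.015] w 2.4966667752091625e-05
```

Call:
servo_tool --commands '[{"linear": [0,0,1],"angular": [0,0,0],"gripper": -1},{"linear": [0,0,2],"angular": [0,0,0],"gripper": -1},{"linear": [0,0,2],"angular": [0,0,0],"gripper": -1}]'

```text
time_s: 18.7
position: [0.6507, 0.0556, 0.1363]
tool_rot: [[0.952, 0.305, -0.0], [0.305, -0.952, 0.0], [-0.0, -0.0, -1.0]]
ft_force: [0.7, -0.4, -0.6]
grip_width: -0.0001
```

```bash
python3 st.py;python3 - <<'E'
from rig import env
from h import *
s=env.get_image("scene")
cv2.imwrite("pics/s7.png",cv2.resize(s["frame"][190:260,200:300],None,fx=7,fy=7,interpolation=2))
E
```

```text
t 18.7 p [0.6507 0.0556 0.1363] r 0.0709 theta -161.43 yaw 17.76 f [ 0.68 -0.36 -0.64] ytool 0.54 xtool 0.54 tz [-0.016 -0.029  0.031] w -9.739664891935972e-05
```

View pics/s7.png

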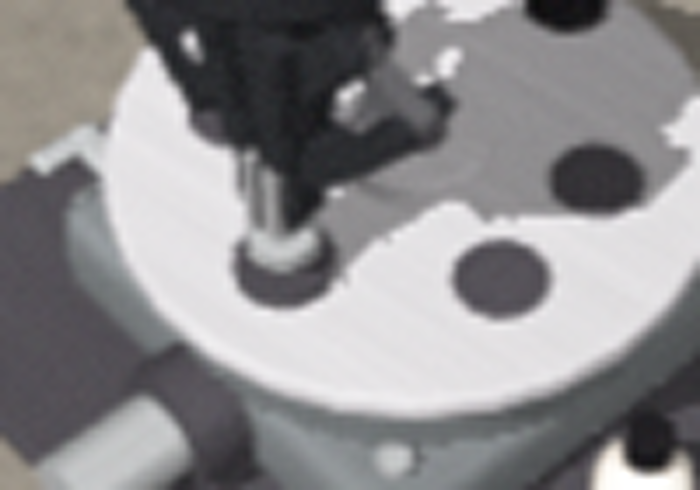

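Call:
servo_tool --commands '[{"linear": [0,0,1],"angular": [0,0,0],"gripper": -1},{"linear": [0,0,2],"angular": [0,0,0],"gripper": -1},{"linear": [0,0,3],"angular": [0,0,0],"gripper": -1},{"linear": [0,0,3],"angular": [0,0,0],"gripper": -1}]'

```text
time_s: 19.15
position: [0.6507, 0.0556, 0.1332]
tool_rot: [[0.952, 0.305, -0.0], [0.305, -0.952, 0.0], [-0.0, -0.0, -1.0]]
ft_force: [-0.8, 1.1, -0.1]
grip_width: -0.0001
```

```bash
python3 st.py
```

```text
t 19.15 p [0.6507 0.0556 0.1332] r 0.0709 theta -161.42 yaw 17.77 f [-0.84  1.07 -0.14] ytool -1.27 xtool -0.48 tz [0.043 0.029 0.016] w -6.668164597418469e-05
```

Call:
servo_tool --commands '[{"linear": [0,0,1],"angular": [0,0,0],"gripper": -1},{"linear": [0,0,2],"angular": [0,0,0],"gripper": -1},{"linear": [0,0,2],"angular": [0,0,0],"gripper": -1}]'

```text
time_s: 19.45
position: [0.6508, 0.0556, 0.132]
tool_rot: [[0.952, 0.305, 0.001], [0.305, -0.952, -0.0], [0.0, 0.0, -1.0]]
ft_force: [-1.8, -0.0, 6.2]
grip_width: -0.0001
```

```bash
python3 avg.py 1; python3 st.py
```

```text
19.5 yt xt tx ty tz [-1.323 -1.879  0.126 -0.313 -0.004] sd [0. 0. 0. 0. 0.] p [0.6508 0.0556 0.132 ] yaw,th [  17.77 -161.45] eff [-1.600e-01 -5.383e+01 -2.106e+01  2.000e-02 -4.900e-01  0.000e+00]
t 19.5 p [0.6508 0.0556 0.132 ] r 0.071 theta -161.45 yaw 17.77 f [-2.2   0.69  5.44] ytool -1.32 xtool -1.88 tz [ 0.024  0.336 -0.004] w 0.00018470849847065135
```

Call:
servo_tool --commands '[{"linear": [0,0,0.6],"angular": [0,0,0],"gripper": -1},{"linear": [0,0,1.0],"angular": [0,0,0],"gripper": -1},{"linear": [0,0,1.0],"angular": [0,0,0],"gripper": -1}]'

```text
time_s: 19.8
position: [0.6508, 0.0556, 0.132]
tool_rot: [[0.952, 0.305, 0.001], [0.305, -0.952, -0.0], [0.001, 0.001, -1.0]]
ft_force: [-4.3, -0.2, 10.9]
grip_width: 0.0002
```

```bash
python3 st.py
```

```text
t 19.8 p [0.6508 0.0556 0.132 ] r 0.071 theta -161.47 yaw 17.77 f [-4.3  -0.16 10.91] ytool -1.15 xtool -4.13 tz [ 0.007  0.681 -0.002] w 0.0001927347850340125
```

Call:
servo_tool --commands '[{"linear": [0,0,0.7],"angular": [0,0,0],"gripper": -1},{"linear": [0,0,1.3],"angular": [0,0,0],"gripper": -1},{"linear": [0,0,1.3],"angular": [0,0,0],"gripper": -1}]'

```text
time_s: 20.1
position: [0.6509, 0.0554, 0.1318]
tool_rot: [[0.952, 0.305, 0.003], [0.305, -0.952, -0.001], [0.002, 0.002, -1.0]]
ft_force: [-6.4, -1.7, 17.1]
grip_width: 0.0002
```

```bash
python3 st.py;python3 - <<'E'
from rig import env
from h import *
s=env.get_image("scene")
cv2.imwrite("pics/s8.png",cv2.resize(s["frame"][190:260,200:300],None,fx=7,fy=7,interpolation=2))
E
```

```text
t 20.1 p [0.6509 0.0554 0.1318] r 0.071 theta -161.62 yaw 17.77 f [-6.36 -1.7  17.06] ytool -0.3 xtool -6.54 tz [-0.109  1.163  0.017] w 0.00015707180574023305
```

View pics/s8.png

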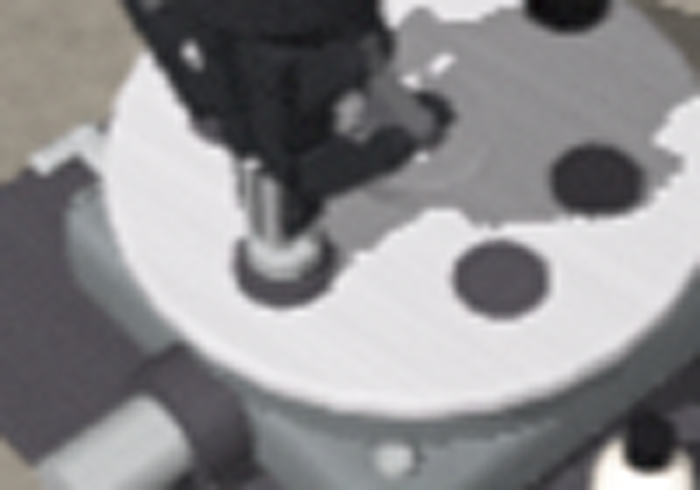

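Hard stop reached at 17 N. I'll lift off and check.

Call:
servo_tool --commands '[{"linear": [0,0,-4],"angular": [0,0,0],"gripper": -1},{"linear": [0,0,-20],"angular": [0,0,0],"gripper": -1},{"linear": [0,0,-50],"angular": [0,0,0],"gripper": -1},{"linear": [0,0,-80],"angular": [0,0,0],"gripper": -1},{"linear": [-40,0,-85],"angular": [0,0,0],"gripper": -1},{"linear": [-90,0,-85],"angular": [0,0,0],"gripper": -1},{"linear": [-140,0,-85],"angular": [0,0,0],"gripper": -1},{"linear": [-190,0,-85],"angular": [0,0,0],"gripper": -1},{"linear": [-240,0,-85],"angular": [0,0,0],"gripper": -1},{"linear": [-240,0,-85],"angular": [0,0,0],"gripper": -1},{"linear": [-240,0,-85],"angular": [0,0,0],"gripper": -1}]'

```text
time_s: 21.25
position: [0.422, -0.0179, 0.2145]
tool_rot: [[0.953, 0.304, 0.001], [0.304, -0.953, -0.0], [0.001, 0.001, -1.0]]
ft_force: [1.0, -0.4, 0.9]
grip_width: -0.0002
```

```bash
python3 st.py;python3 - <<'E'
from rig import env
from h import *
p=env.get_image("top");s=env.get_image("scene")
cv2.imwrite("pics/t9.png",cv2.resize(p["frame"][110:275,170:330],None,fx=3.6,fy=3.6,interpolation=2))
a=cv2.resize(s["frame"][190:260,200:300],None,fx=7,fy=7,interpolation=2); cv2.imwrite("pics/s9.png",a)
for z in (.132,.128,.119):
    # pin from scene5 pixel (265,292)->full
    P=at(s,160+265/3.3,130+292/3.3,.132); P[2]=z; print(z,(px(s,P)-[200,190])*7)
E
```

```text
t 21.25 p [ 0.422  -0.0179  0.2145] r 0.1694 theta 17.49 yaw 17.7 f [ 1.04 -0.36  0.92] ytool 0.66 xtool 0.88 tz [0.009 0.003 0.   ] w -0.00015071040151299795
0.132 [282.12121212 199.39393939]
0.128 [282.43786485 207.11900006]
0.119 [283.14219883 224.30195097]
```

View pics/s9.png

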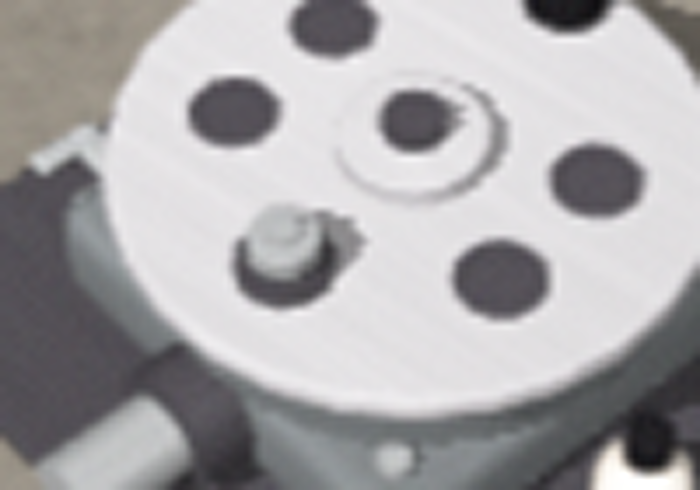

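View pics/t9.png

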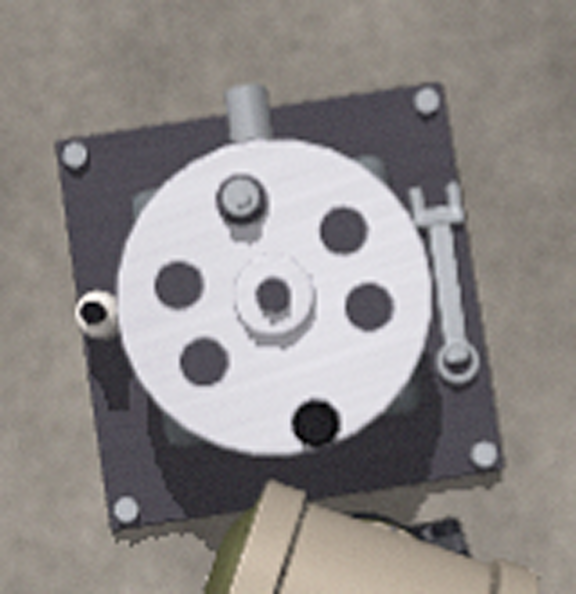

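```bash
python3 - <<'E'
from h import *
from rig import env
a=cv2.imread("pics/s5.png",0).astype(np.float32)
s=env.get_image("scene")
b=cv2.resize(s["frame"][130:310,160:400],None,fx=3.3,fy=3.3,interpolation=2)
bg=cv2.cvtColor(b,cv2.COLOR_BGR2GRAY).astype(np.float32)
for box in ((246,280,288,306),(244,280,286,312),(250,282,280,300)):
    T=a[box[1]:box[3],box[0]:box[2]]
    R=bg[260:345,225:310]; m=cv2.matchTemplate(R,T,cv2.TM_CCOEFF_NORMED); _,v,_,l=cv2.minMaxLoc(m)
    print(v,l[0]+225-box[0],l[1]+260-box[1])
P=at(s,160+265/3.3,130+292/3.3,.132);q=px(s,P);P[2]=.119;print("expected px",(px(s,P)-q)*3.3)
h=np.hstack([a[250:350,210:320],bg[250:350,210:320]]);cv2.imwrite("pics/c.png",cv2.resize(h,None,fx=3.5,fy=3.5,interpolation=2))
E
```

```text
0.8323339819908142 2 7
0.825383722782135 4 7
0.8464673161506653 0 10
expected px [ 0.48132231 11.74234831][ WARN:0@1.272] global loadsave.cpp:1063 imwrite_ Unsupported depth image for selected encoder is fallbacked to CV_8U.
```

View pics/c.png

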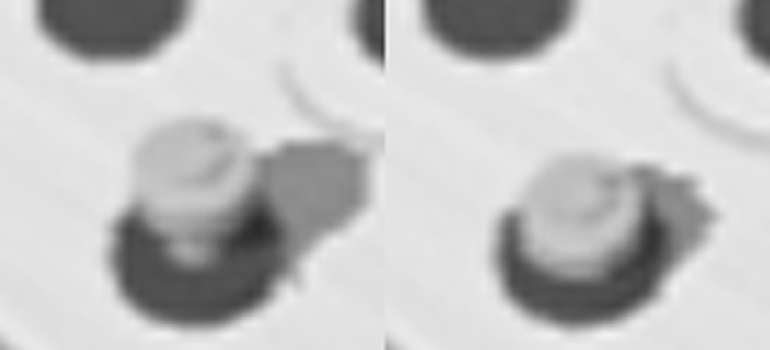

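```bash
python3 - <<'E'
from h import *
from rig import env
a=cv2.imread("pics/s5.png",0).astype(float)
fs=np.mean([env.get_image("scene")["frame"].astype(float) for _ in range(4)],0).astype(np.uint8)
s=env.get_image("scene")
bg=cv2.cvtColor(cv2.resize(fs[130:310,160:400],None,fx=3.3,fy=3.3,interpolation=2),cv2.COLOR_BGR2GRAY).astype(float)
for n,I,y0 in (("up",a,265),("now",bg,275)):
    for c in (259,262,265,268,271):
        col=I[y0:y0+75,c-1:c+2].mean(1); print(n,c,col[::2].astype(int).tolist())
# static check with wheel holes
for box in ((220,235,265,270),(395,260,435,305),(345,305,395,350),(380,185,420,215)):
    T=a[box[1]:box[3],box[0]:box[2]].astype(np.float32); R=bg[box[1]-8:box[3]+8,box[0]-8:box[2]+8].astype(np.float32)
    m=cv2.matchTemplate(R,T,cv2.TM_CCOEFF_NORMED);print(cv2.minMaxLoc(m)[1::2])
E
```

```text
up 259 [228, 231, 228, 228, 227, 228, 229, 229, 227, 216, 200, 192, 188, 190, 190, 190, 192, 191, 187, 191, 198, 201, 193, 177, 168, 160, 143, 137, 141, 123, 99, 86, 78, 80, 81, 81, 78, 87]
up 262 [230, 229, 227, 226, 226, 226, 227, 227, 225, 211, 193, 188, 188, 190, 192, 192, 192, 188, 182, 187, 197, 199, 190, 176, 166, 159, 151, 155, 164, 149, 120, 93, 78, 81, 80, 80, 78, 83]
up 265 [228, 227, 227, 227, 227, 226, 227, 225, 223, 208, 191, 187, 189, 191, 193, 194, 191, 185, 177, 185, 196, 199, 189, 172, 160, 151, 140, 144, 158, 152, 127, 97, 77, 78, 79, 80, 77, 81]
up 268 [229, 227, 227, 226, 226, 227, 227, 227, 226, 209, 187, 178, 180, 190, 194, 190, 183, 173, 170, 182, 196, 198, 186, 167, 153, 143, 131, 131, 139, 134, 116, 92, 79, 81, 80, 79, 75, 80]
up 271 [229, 228, 226, 226, 226, 227, 228, 227, 228, 210, 187, 170, 170, 185, 186, 177, 166, 163, 171, 184, 194, 195, 178, 154, 139, 130, 114, 107, 112, 107, 97, 86, 80, 80, 79, 78, 73, 80]
now 259 [228, 229, 229, 227, 226, 225, 225, 225, 225, 216, 203, 195, 190, 189, 189, 189, 187, 184, 181, 188, 196, 198, 198, 193, 181, 160, 141, 110
[... 237 characters left out ...]
32]
now 265 [227, 227, 227, 228, 229, 227, 226, 225, 225, 212, 196, 190, 188, 190, 192, 192, 193, 187, 179, 180, 188, 193, 199, 199, 182, 161, 156, 126, 90, 78, 78, 77, 81, 100, 154, 208, 226, 233]
now 268 [227, 227, 227, 227, 228, 229, 227, 225, 225, 211, 195, 187, 185, 186, 190, 192, 192, 181, 170, 175, 187, 193, 196, 193, 175, 154, 149, 121, 89, 78, 77, 74, 81, 106, 166, 219, 228, 232]
now 271 [227, 227, 227, 227, 228, 228, 229, 228, 226, 215, 200, 189, 177, 169, 173, 181, 179, 173, 170, 180, 193, 195, 190, 178, 159, 138, 130, 107, 85, 77, 76, 71, 84, 116, 184, 235, 230, 230]
(0.9964110851287842, (8, 8))
(0.997477114200592, (8, 8))
(0.9979074001312256, (8, 8))
(0.9974937438964844, (8, 8))
```

The hole patterns show the wheel hasn't moved. The pin button dropped about 11–14 mm by image, against 13 mm for fully down. It also met a hard stop at 17 N, well past the 4 mm block. The bystanders look unmoved and the gripper is clear, so I'm handing in.

```bash
python3 - <<'E'
from rig import env
from h import *
p=env.get_image("top"); a=cv2.imread("pics/top0.png"); d=cv2.absdiff(a,p["frame"]).max(2)
d=cv2.medianBlur(d,3)>40
n,_,st,_=cv2.connectedComponentsWithStats(d.astype(np.uint8)); print([x.tolist() for x in st[1:] if x[4]>25])
print(env.close_job())
E
```

```text
[[230, 158, 17, 24, 187], [259, 167, 9, 8, 27], [264, 173, 10, 9, 31], [215, 180, 12, 7, 33], [267, 188, 13, 7, 38], [213, 191, 13, 5, 31], [266, 198, 13, 6, 33], [218, 202, 11, 8, 32], [223, 208, 11, 10, 39], [256, 220, 9, 14, 52], [248, 222, 8, 14, 51], [212, 243, 108, 141, 5607], [283, 253, 17, 11, 106], [264, 318, 5, 15, 33], [266, 339, 14, 13, 104], [472, 360, 40, 24, 637], [144, 375, 7, 9, 26], [375, 381, 41, 3, 97]]
the job is handed in; nothing more can be done
None
```

The winder is locked and handed in, with the gripper clear of everything; the clock was about 22 s of the 64 s allowed.

- **Rocking the wheel:** I gripped the handwheel, turned it counter-clockwise until the gear resisted, and leaned on that end for about 0.8 s. I then did the same clockwise for about 0.7 s. The force at the grip measured about 6.2 N at each end. Adding the twist through the jaws, I estimate about 8–9 N on each side.
- **Middle:** I set the grip at the midpoint of the two equal-force end positions. The jaws carried almost no load before I let go, and the wheel did not move afterwards.
- **Lock pin:** I pressed it with the shut jaws until a hard stop, at 17 N.

**Last checks:**
- **Pin depth:** The camera puts the button about 11–14 mm lower, against 13 mm for fully down. The nominal fingertip height (121 mm) disagreed by 2 mm with the expected 119 mm. I took the stop as the bottom because the only other stop is at 4 mm.
- **Other things on the counter:** Comparing the top view before and after, only the wheel, the pin, the arm and its shadows changed. The bystanders look untouched.

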